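Hook a battery pack into its charging cradle and swing it down until the catch snaps

TASK

Put the loose battery pack into the charging cradle, whose tray is clamped somewhere along its base: hold the pack tilted, feel its tongue gently (under 20 N) in under the tray's lip, then swing the other end down until the pack lies flat and fully home with the spring catch snapped over its ledge, and let go. Leave the petri dish, the tub of cotton buds and the tally counter where they are.

Things in the scene. Friction and masses are not known exactly. Their poses are not given: they have to be found in the camera images.
- pack_centre (a point): centre of the loose black battery pack (0.2 to 0.4 kg, rigid, lies flat at the start), 28 mm above its underside. Axes: z up, x lengthwise from tongue end (-x) to ledge end (+x). Main block 100 mm long (x -50 to +50), 56 wide (y), 26 high. On top in the middle a finger fin to pinch across y: x -25 to +25, 22 mm thick, its top 56 mm above the underside
- tongue_tip (a point): middle of the end face of the pack's tongue, at pack x = -62 mm, 9 mm above the underside; axes as the pack's. The tongue juts 12 mm from the main block (x -62 to -50), is 40 mm wide and 10 mm thick (4 to 14 mm above the underside)
- ledge (a point): middle of the upper face of the pack's ledge, at pack x = +54 mm, 18 mm above the underside; axes as the pack's. The ledge juts 8 mm from the main block (x +50 to +58), is 56 mm wide and solid from the underside to this face; the catch snaps over it
- pack: the same battery pack; origin in the middle of its underside, axes as pack_centre. Behind the fin the top of the main block (x +25 to +50, 26 mm above the underside) is flat and free, for pressing the ledge end down
- cradle: base of the white charging cradle, fixed: rails 208 x 98 mm, 9 mm high; origin at worktop level. A tray slides along its x and is clamped (it resists 80 N) anywhere within 16 mm of the middle either way; the tray's place is not measured: feel or look for it. Tray coordinates = cradle coordinates shifted along x by that unknown amount. A seated pack has the tray's axes and its pack_centre at tray (0, 0, 36) mm
- base_toe_end (a point): middle of the base's -x end, cradle x = -101 mm, z = 0. In tray coordinates (mm): tray x -82 to +88, y -42 to +42, its floor, on which the pack rests, at z = 8. At this end a toe wall with inner face x = -63.5; from it a lip juts to x = -54, 72 wide, underside z = 24, top z = 30. Low side cheeks x -40 to +45, inner faces y +-30.5, top z = 17. Seated pack's play: 1.5 either way in x, 2.5 in y
- base_catch_end (a point): middle of the base's +x end, cradle x = +107 mm, z = 0. In tray coordinates (mm): rigid heel stop with inner face x = +59.5, top z = 18, 56 wide, so that a level pack cannot be slid under the lip; above it the grey catch, 30 wide, nose tip x = +52.5, z = 28, ramp up to x = +58, z = 37, top of its tab z = 42 at x +69 to +76; housing cheeks x +64 to +86, y +-19 to +-26, top z = 38
- catch (a joint): how far the spring catch is slid back along cradle +x, metres: 0 = sprung fully forward (its rest, nose 1 mm above a seated pack's ledge), 0.010 = fully back. The ledge end coming down pushes it back about 7 mm against a spring of 2 to 5 N, which takes about 5 to 12 N of downward push there, then it springs forward over the ledge
- petri: round clear petri dish, 58 mm across, 15 mm high; origin at the centre of its underside; a bystander
- buds: white tub of cotton buds, 77 mm across, 80 mm high; origin at the centre of its underside; a bystander
- counter: white hand tally counter, 71 x 55 x 24 mm; origin at the centre of its underside; a bystander

How it is judged:
By the outcome, as a careful person would: the job done as asked, in the order asked, and still so for the second after the job is handed in, with the robot touching nothing.
It also fails if it takes over 43 s, if anything falls off the work surface, if the arm or the gripper's body presses on something with over 40 N, if the wrist force passes 120 N, or if a joint passes its speed limit or range.

ROBOT

A 7-joint arm with a two-finger parallel gripper is mounted at the origin on a cart in front of the work surface, level with it; the furniture and walls round the work are solid. World frame = base frame: x ahead of the robot, y to its left, z up, the work surface at z = 0. Lengths are in m, angles in rad, forces in N, time in s.
With the tool pointing down it reaches from about 0.4 to 0.85 m from the base axis. Payload 4.5 kg.
Tool frame: the origin (TCP) lies on the centre line of the jaws, within the pads' length; the fingertips stand 17 mm ahead of it and the grasp point (between the pads) lies 2 mm behind it (r.tip_reach is the distance from the TCP to the fingertips, in m); z points along the fingers, y is the line along which they close (so a half turn about z gives the same grasp; the last joint's range is limited). The gripper opens to 88 mm and grips with 3 to 60 N. Pads are 18 mm wide; open, the fingers measure 123 mm over their backs; the gripper's body (75 mm by 187 mm) begins 45 mm behind the grasp point.
Start: joints at [1.375, 0.689, -0.195, 1.565, 0.157, 0.902, -0.215], TCP at [0.142, -0.609, 0.217] pointing down, gripper open.
Joint ranges: [-3.01, 3.01], [-0.46, 2.08], [-1.47, 1.51], [0.13, 2.56], [-1, 4.14], [0.04, 2.09], [-2.66, 2.66]. Speed limits (rad/s): [2.57, 2.57, 3.14, 3.14, 3.14, 3.14, 3.14].

INTERFACE

Orientations are given as a unit quaternion [x, y, z, w].
In Python, from plant import r gives the robot as it stands.
- The arm moves only by the tool step_arm, never from a script. Its argument "steps" is a list of rows, each a list of 7 numbers: the shift along the tool's x, y, z in cm, then the turn, a rotation vector about the tool's x, y, z in degrees, then the gripper's target within -1 to 1 (shut at 1, half-way at 0, fully open at -1). A call has 1 to 8 rows; each row shifts and turns the commanded pose from where the row before left it, along the tool's axes as they then stand; what a row does not reach is not made up. A row lasts 1/8 s, in which the tool goes at most 62.5 mm and 10.7 degrees, less where a joint would pass 70% of its speed; a pose out of reach is approached as far as the arm can. A call with a gripper value outside its range is refused whole. The fingers move at their own pace and stop on an object; "force" is the grip in N (left out, the last holds). Time passes only in rows, so rows that do not move let the fingers close. It gives the time, the measured TCP pose, the force, the opening and the grip force at its end, in the units of the state.
- r.get_state(): the state, without advancing time (a new reading comes with each control period).
- r.snapshot(name): name is "scene" or "top"; returns a dict with "pixels" (384x512x3 uint8, red, green, blue), "fx", "fy", "cx", "cy" (pixels), "cam_to_world" (4x4, takes a point from camera to world coordinates). Camera axes: x right, y down, z forward; pixel columns grow to the right and rows downward; lengths in m; the calibration is good to about 2 mm. A picture is of the moment at which its call begins. There is no depth.
- r.finish_job(): hands the job in; it is judged then, once.
The state is a dict: "clock": time; "q": joint angles; "qd": joint speeds; "joint_torque": joint torques, N m; "tool_pos": TCP position; "eef_rot": TCP orientation; "contact_force": force on the tool from outside, world axes, zero at the start; "moment": the same for the moment, N m; "opening": opening from 0.0 (shut) to 1.0 (fully open); "finger_force": force on a finger pad.
Only numpy, scipy, OpenCV 4.12 (cv2) and the standard library are available. Lean on these libraries where they do the work, as an engineer would, in place of code of your own. Each camera call takes 0.05 s, during which the arm holds its last target. There are 200 camera calls.

## Working session

There is one attempt and no reset: what is moved stays moved. The work goes in short steps, Python scripts to look and compute and a tool call to move; the robot and the scene stay as the last step left them, time stands still between calls to the robot, and variables do not carry over. Pictures are saved under pics/ and viewed, at most 10 in all, crops included, and the job is handed in when it is done.

Besides the shell and the picture viewer there is one more tool, called after "Call:" in YAML: its name, and indented under it one key for each argument. step_arm: Moves the arm, as the interface text tells. Its arguments: {"type":"object","properties":{"steps":{"type":"array","items":{"type":"array","items":{"type":"number"}}},"force":{"type":"number"}},"required":["steps"]}

```bash
mkdir -p pics; ls; python3 - <<'E'
from plant import r
import cv2,numpy as np,pickle
d={n:r.snapshot(n) for n in("scene","top")}
pickle.dump(d,open('s0.pkl','wb'))
for n in d:
    cv2.imwrite(f'pics/{n}0.png',cv2.resize(d[n]["pixels"][:,:,::-1],(800,600)))
    print(n,d[n]["fx"],d[n]["cx"],d[n]["cy"],np.round(d[n]["cam_to_world"],3).tolist())
s=r.get_state();print(s["clock"],s["tool_pos"],s["eef_rot"],s["opening"],s["contact_force"])
E
```

```text
pics
scene 357.32936699403905 253.15658174370242 188.24108943074015 [[-0.794, -0.328, 0.512, 0.148], [-0.608, 0.452, -0.653, 0.361], [-0.017, -0.83, -0.558, 0.5], [0.0, 0.0, 0.0, 1.0]]
top 357.4913096390845 257.27240022052524 194.6739929854105 [[-0.005, -0.974, 0.228, 0.391], [-1.0, 0.005, 0.002, -0.183], [-0.003, -0.228, -0.974, 0.876], [0.0, 0.0, 0.0, 1.0]]
0.1 [ 0.14214631 -0.60800297  0.21670371] [ 9.93401020e-01  1.14689704e-01 -1.82495194e-04 -8.07903386e-04] 1.0011061000477217 [-0.29730589 -0.22147235 -0.80019376]
```

View pics/scene0.png

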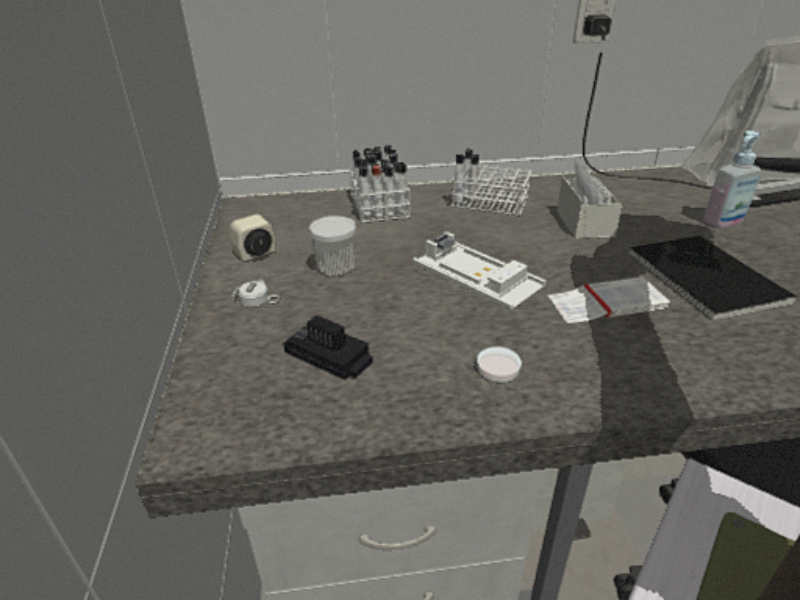

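View pics/top0.png

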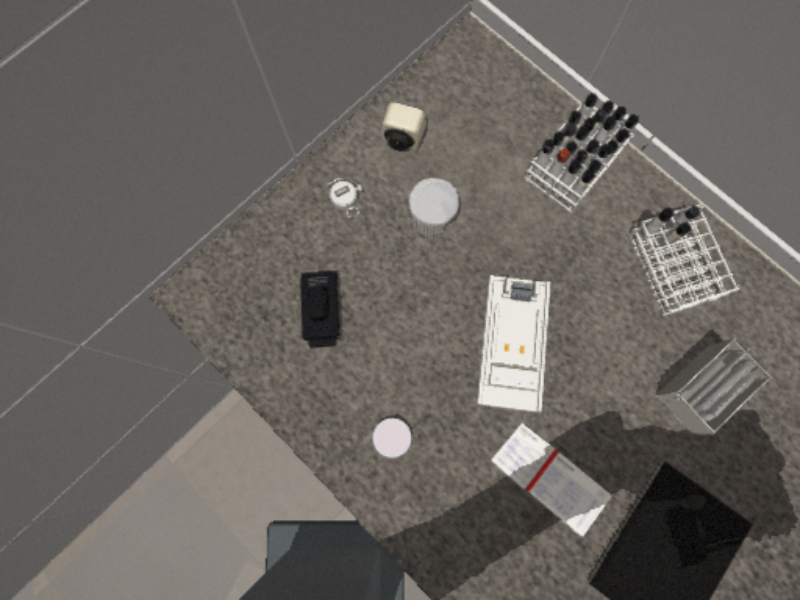

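The scene view shows the black pack at (328,347), with its tongue towards the right, and the white cradle at (480,270). In the top view the pack is at (320,308) with its tongue at the bottom. The cradle is at (515,343), with the lip at the bottom and the grey catch at (522,289). The petri dish is at (392,437), the tub at (434,205) and the counter at (343,193).

```bash
cat > h.py <<'E'
import numpy as np,cv2
def ray(s,uv,z):
    M=s["cam_to_world"];d=M[:3,:3]@np.array([(uv[0]-s["cx"])/s["fx"],(uv[1]-s["cy"])/s["fy"],1.])
    o=M[:3,3];return (o+d*(z-o[2])/d[2])
def proj(s,p):
    M=s["cam_to_world"];c=M[:3,:3].T@(np.array(p)-M[:3,3]);return s["fx"]*c[0]/c[2]+s["cx"],s["fy"]*c[1]/c[2]+s["cy"]
E
python3 - <<'E'
import pickle;from h import *
d=pickle.load(open('s0.pkl','rb'));t=d["top"];im=t["pixels"]
def big(mask,x0,y0,x1,y1):
    m=np.zeros(mask.shape,np.uint8);m[y0:y1,x0:x1]=mask[y0:y1,x0:x1]
    c=cv2.findContours(m,cv2.RETR_EXTERNAL,cv2.CHAIN_APPROX_NONE)[0];return max(c,key=cv2.contourArea)
g=im.max(2)
for nm,mask,box,z in(("pack",(g<40),(180,160,230,230),.026),("cradle",(im.min(2)>150),(295,170,360,268),.009),("petri",(im.min(2)>130),(230,260,272,300),.01)):
    c=big(mask.astype(np.uint8)*255,*box)
    w=np.array([ray(t,p[0],z)[:2]*1000 for p in c],np.float32)
    R=cv2.minAreaRect(w);print(nm,cv2.contourArea(c),R,np.round(cv2.boxPoints(R),1).tolist(),cv2.boundingRect(c))
a=cv2.resize(im[168:228,180:230],None,fx=8,fy=8,interpolation=cv2.INTER_CUBIC)
b=cv2.resize(im[172:268,300:358],None,fx=6,fy=6,interpolation=cv2.INTER_CUBIC)
o=np.zeros((580,760,3),np.uint8);o[:480,:400]=np.clip(a.astype(int)*3,0,255);o[:576,405:405+348]=b
cv2.imwrite('pics/crop1.png',o[:,:,::-1])
E
```

```text
pack 993.5 ((584.8086547851562, -52.587093353271484), (118.12425231933594, 56.20353698730469), 2.0930426120758057) [[524.7999877929688, -26.700000762939453], [526.7999877929688, -82.80000305175781], [644.9000244140625, -78.5], [642.7999877929688, -22.299999237060547]] (193, 174, 24, 48)
cradle 2966.5 ((534.2369384765625, -357.4205322265625), (97.39038848876953, 207.890625), 82.43792724609375) [[424.79998779296875, -392.0], [630.9000244140625, -419.3999938964844], [643.7000122070312, -322.79998779296875], [437.6000061035156, -295.5]] (306, 176, 46, 88)
petri 469.0 ((388.0096130371094, -163.17185974121094), (56.6799201965332, 55.02351379394531), 89.7373275756836) [[360.3999938964844, -191.39999389648438], [415.3999938964844, -191.60000610351562], [415.70001220703125, -135.0], [360.6000061035156, -134.6999969482422]] (238, 268, 25, 25)
```

View pics/crop1.png

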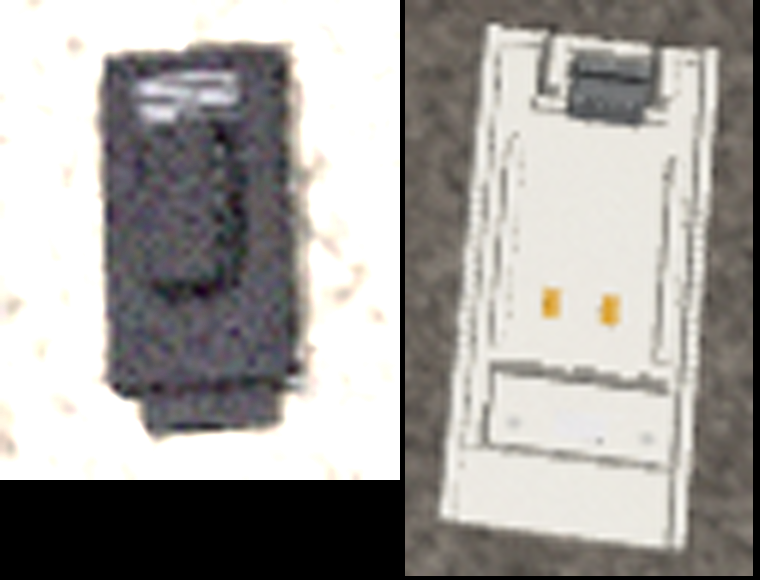

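```bash
python3 - <<'E'
import pickle;from h import *
d=pickle.load(open('s0.pkl','rb'));t=d["top"]
P=lambda x,y:(180+x/8-.5,168+y/8-.5)
C=lambda x,y:(300+(x-405)/6-.5,172+y/6-.5)
mm=lambda p:np.round(p*1000,1)
for n,x,y,z in(("tongue tip",212,432,.014),("blk front",212,386,.026),("ledge top end",190,48,.018),("blk L",105,220,.026),("blk R",294,220,.026),("finL",145,200,.056),("finR",225,200,.056),("finfront",182,288,.056)):print(n,mm(ray(t,P(x,y),z)))
a=np.radians(-7.57);o=np.array([531.3,-357.0]);R=np.array([[np.cos(a),-np.sin(a)],[np.sin(a),np.cos(a)]])
def cr(x,y,z):return np.round(R.T@(mm(ray(t,C(x,y),z))[:2]-o),1)
for n,x,y,z,nom in(("lip L",490,365,.03,-54),("lip R",667,385,.03,-54),("toeback L",490,443,.03,-82),("toebackR",668,465,.03,-82),("nose L",570,116,.028,52.5),("nose R",642,123,.028,52.5),("tabedge",612,78,.042,69),("cheekRbot",660,362,.017,-40),("cheekRtop",672,158,.017,45),("cheekL top",515,135,.017,45),("base bot",565,535,.009,-101),("base top",605,38,.009,107)):print(n,cr(x,y,z),nom)
E
python3 - <<'E'
import pickle,cv2
d=pickle.load(open('s0.pkl','rb'));im=d["scene"]["pixels"]
b=cv2.resize(im[145:200,258:354],None,fx=8,fy=8,interpolation=cv2.INTER_CUBIC)
cv2.imwrite('pics/crop2.png',b[:,:,::-1])
E
```

```text
tongue tip [526.9 -56.1  14. ]
blk front [539.  -57.5  26. ]
ledge top end [647.5 -46.4  18. ]
blk L [590.5 -23.3  26. ]
blk R [590.2 -81.1  26. ]
finL [589.5 -40.6  56. ]
finR [589.4 -64.2  56. ]
finfront [562.9 -52.3  56. ]
lip L [-39.4  37.5] -54
lip R [-38.5 -32.4] -54
toeback L [-70.   34.7] -82
toebackR [-69.7 -35.1] -82
nose L [66.2 14.2] 52.5
nose R [ 67. -15.] 52.5
tabedge [80.3  1.1] 69
cheekRbot [-27.6 -31.8] -40
cheekRtop [ 56.7 -30.5] 45
cheekL top [58.3 34.2] 45
base bot [-100.1   -1.2] -101
base top [106.8  -0.6] 107
```

View pics/crop2.png

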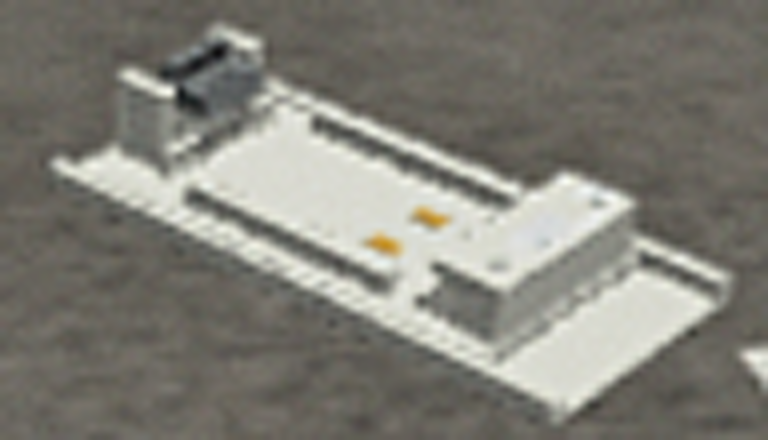

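The tray is shifted about +13.5 mm along the base: crop 2 shows the toe block, the orange contacts and the catch clearly, and the lip edges, nose and cheeks agree to about 1.5 mm. The pack origin is near (0.589, -0.053) with yaw 2.7°. I'll move now.

Call:
step_arm:
  steps:
    - [0,0,0,0,0,10.5,-1]
    - [3.37,-3.81,0,0,0,0,-1]
    - [3.37,-3.81,0,0,0,0,-1]
    - [3.37,-3.81,0,0,0,0,-1]
    - [3.37,-3.81,0,0,0,0,-1]
    - [3.37,-3.81,0,0,0,0,-1]
    - [3.37,-3.81,0,0,0,0,-1]
    - [3.37,-3.81,0,0,0,0,-1]
  force: 40

```text
clock: 1.1
tool_pos: [0.3664, -0.3297, 0.2173]
eef_rot: [1.0, 0.023, -0.0, -0.0]
contact_force: [0.7, 0.2, -0.1]
opening: 0.997
finger_force: 0.0
```

Call:
step_arm:
  steps:
    - [3.37,-3.81,0,0,0,0,-1]
    - [3.37,-3.81,0,0,0,0,-1]
    - [3.37,-3.81,0,0,0,0,-1]
    - [3.37,-3.81,0,0,0,0,-1]
    - [3.37,-3.81,0,0,0,0,-1]
    - [3.37,-3.81,0,0,0,0,-1]
    - [0,0,0,0,0,0,-1]

```text
clock: 1.98
tool_pos: [0.5594, -0.088, 0.217]
eef_rot: [1.0, 0.027, 0.001, -0.002]
contact_force: [0.4, -0.6, 0.1]
opening: 1.001
finger_force: 0.0
```

```bash
cat >> h.py <<'E'
from scipy.spatial.transform import Rotation as Ro
def need(r,p,yaw,tilt=0):
    s=r.get_state();R=Ro.from_quat(s["eef_rot"])
    T=Ro.from_euler('z',yaw,degrees=True)*Ro.from_euler('y',-tilt,degrees=True)*Ro.from_euler('x',180,degrees=True)
    print("t",round(s["clock"],2),"pos",np.round(s["tool_pos"]*1000,1),"F",np.round(s["contact_force"],1),"open",round(s["opening"],3),"ff",np.round(s["finger_force"],1))
    print("turn(deg)",np.round((R.inv()*T).as_rotvec(degrees=True),2),"shift cm now-axes",np.round(R.inv().apply(np.array(p)-s["tool_pos"])*100,2),"in target axes",np.round(T.inv().apply(np.array(p)-s["tool_pos"])*100,2))
E
python3 - <<'E'
from h import *;from plant import r
need(r,[.5888,-.0526,.047],2.7)
E
```

```text
t 1.98 pos [559.4 -88.  217. ] F [ 0.4 -0.6  0.1] open 1.001 ff 0.0
turn(deg) [-0.17 -0.1   0.43] shift cm now-axes [ 3.1  -3.32 17.01] in target axes [ 3.11 -3.39 17.  ]
```

Call:
step_arm:
  steps:
    - [3.1,-3.32,2.0,0,0,0,-1]
    - [0,0,4,0,0,0.4,-1]
    - [0,0,4,0,0,0,-1]
    - [0,0,4,0,0,0,-1]
    - [0,0,2,0,0,0,-1]
    - [0,0,0.5,0,0,0,-1]
    - [0,0,0,0,0,0,-1]

```text
clock: 2.85
tool_pos: [0.5863, -0.0595, 0.0527]
eef_rot: [1.0, 0.019, -0.0, 0.0]
contact_force: [-0.6, -0.7, -0.1]
opening: 1.0
finger_force: 0.0
```

```bash
python3 - <<'E'
from h import *;from plant import r
need(r,[.5888,-.0526,.047],2.7)
import cv2;s=r.snapshot("scene")
o=np.hstack([cv2.resize(s["pixels"][170:255,165:265],None,fx=6,fy=6)])
cv2.imwrite('pics/g1.png',o[:,:,::-1])
E
```

```text
t 2.85 pos [586.3 -59.5  52.7] F [-0.6 -0.7 -0.1] open 1.0 ff 0.0
turn(deg) [ 0.02  0.   -0.48] shift cm now-axes [ 0.28 -0.68  0.57] in target axes [ 0.28 -0.68  0.57]
```

View pics/g1.png

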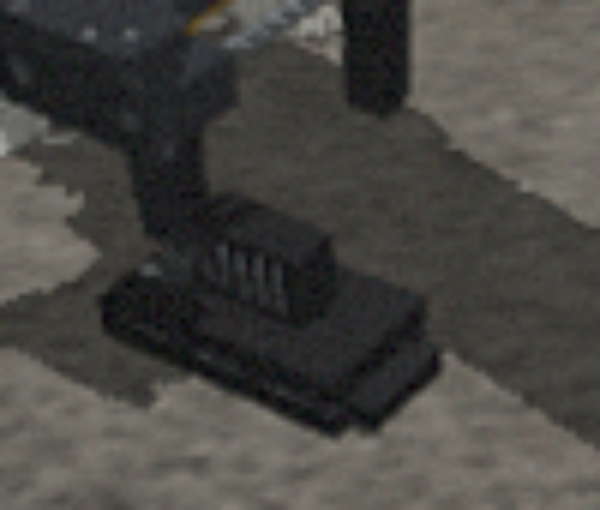

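The picture shows the fingers open on either side of the fin, which runs from about (210,200) to (330,300), with the tongue at the right. I'll correct the remaining offset.

Call:
step_arm:
  steps:
    - [0.28,-0.68,0.3,0,0,-0.45,-1]
    - [0,0,0.2,0,0,0,-1]
    - [0,0,0,0,0,0,-1]

```text
clock: 3.28
tool_pos: [0.589, -0.0517, 0.0475]
eef_rot: [1.0, 0.024, 0.0, 0.0]
contact_force: [-0.4, 0.5, -0.7]
opening: 1.006
finger_force: 0.0
```

```bash
python3 - <<'E'
from h import *;from plant import r;import pickle
need(r,[.5888,-.0526,.047],2.7)
s=pickle.load(open('s0.pkl','rb'))["scene"]
a=np.radians(2.7)
for n,x,y,z in(("fin -x-y",-25,-11,56),("fin -x+y",-25,11,56),("fin+x+y",25,11,56),("block-x+y",-50,28,26),("tongue+y",-62,20,14),("ledge+y",58,28,18)):
    p=np.array([588.8+x*np.cos(a)-y*np.sin(a),-52.6+x*np.sin(a)+y*np.cos(a),z])/1000
    u,v=proj(s,p);print(n,round((u-165)*6),round((v-170)*6))
E
```

```text
t 3.27 pos [589.  -51.7  47.5] F [-0.4  0.5 -0.7] open 1.006 ff 0.0
turn(deg) [ 0.01 -0.01  0.04] shift cm now-axes [-0.02  0.09  0.05] in target axes [-0.02  0.09  0.05]
fin -x-y 342 223
fin -x+y 301 255
fin+x+y 191 207
block-x+y 333 378
tongue+y 378 405
ledge+y 102 285
```

Call:
step_arm:
  steps:
    - [0,0,0,0,0,0,1]
    - [0,0,0,0,0,0,1]
    - [0,0,0,0,0,0,1]
    - [0,0,0,0,0,0,1]
    - [0,0,0,0,0,0,1]
    - [0,0,0,0,0,0,1]
  force: 45

```text
clock: 4.03
tool_pos: [0.5889, -0.0519, 0.0474]
eef_rot: [1.0, 0.024, 0.0, 0.0]
contact_force: [-0.7, -0.3, -0.6]
opening: 0.342
finger_force: 0.0
```

Call:
step_arm:
  steps:
    - [0,0,-2,0,0,0,1]
    - [0,0,-4,0,0,0,1]
    - [0,0,-4,0,0,0,1]
    - [0,0,-4,0,0,0,1]
    - [0,0,-2,0,0,0,1]
    - [0,0,0,0,0,0,1]

```text
clock: 4.78
tool_pos: [0.59, -0.052, 0.2089]
eef_rot: [1.0, 0.024, 0.002, 0.0]
contact_force: [0.1, 1.2, -0.2]
opening: 0.004
finger_force: 0.0
```

```bash
python3 - <<'E'
from h import *;from plant import r;import pickle
a=np.radians(-7.57)
# tilted pack: origin target tray shift (25, z 50mm higher)
need(r,[.5447+.025*np.cos(a),-.3588+.025*np.sin(a),.2],-7.57)
E
```

```text
t 4.78 pos [590.  -52.  208.9] F [ 0.1  1.2 -0.2] open 0.004 ff 0.0
turn(deg) [ 0.   -0.21 10.28] shift cm now-axes [-3.51 30.88  0.89] in target axes [ 2.06 31.01  0.89]
```

The lift began before the fingers had finished closing, so the pack was missed. I'll check that it hasn't moved.

```bash
python3 - <<'E'
from h import *;from plant import r
s=r.snapshot("scene")
cv2.imwrite('pics/g2.png',cv2.resize(s["pixels"][130:255,140:300],None,fx=4.5,fy=4.5)[:,:,::-1])
E
```

```text
(no output)
```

View pics/g2.png

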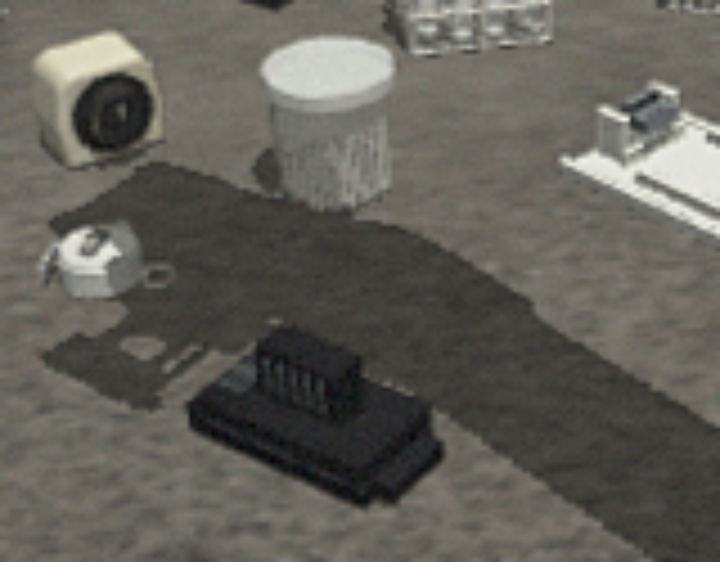

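The pack still lies flat and unmoved, with its ledge corner at (190,415) in the crop. I'll reopen, descend again and let the grip close fully.

Call:
step_arm:
  steps:
    - [-0.1,0,1,0,0,0,-1]
    - [0,0,2,0,0,0,-1]
    - [0,0,2,0,0,0,-1]
    - [0,0,2,0,0,0,-1]
    - [0,0,1,0,0,0,-1]
    - [0,0,0.5,0,0,0,-1]
    - [0,0,0,0,0,0,-1]
    - [0,0,0,0,0,0,-1]

```text
clock: 5.82
tool_pos: [0.5884, -0.052, 0.1229]
eef_rot: [1.0, 0.024, 0.001, 0.0]
contact_force: [0.5, 0.2, -0.3]
opening: 0.89
finger_force: 0.0
```

Call:
step_arm:
  steps:
    - [0,0.05,3,0,0,0,-1]
    - [0,0,3,0,0,0,-1]
    - [0,0,1.3,0,0,0,-1]
    - [0,0,0.3,0,0,0,-0.3]
    - [0,0,0,0,0,0,1]

```text
clock: 6.45
tool_pos: [0.5886, -0.0525, 0.0472]
eef_rot: [1.0, 0.024, 0.001, 0.0]
contact_force: [-0.4, 0.4, -0.6]
opening: 0.8
finger_force: 0.0
```

Call:
step_arm:
  steps:
    - [0,0,0,0,0,0,1]
    - [0,0,0,0,0,0,1]
    - [0,0,0,0,0,0,1]
    - [0,0,0,0,0,0,1]
    - [0,0,0,0,0,0,1]
    - [0,0,0,0,0,0,1]
    - [0,0,0,0,0,0,1]

```text
clock: 7.32
tool_pos: [0.5879, -0.0525, 0.0464]
eef_rot: [1.0, 0.024, -0.0, 0.0]
contact_force: [-0.1, 0.7, 0.1]
opening: 0.013
finger_force: 0.0
```

```bash
python3 - <<'E'
from h import *;from plant import r
s=r.snapshot("scene");t=r.snapshot("top");print(r.get_state()["opening"])
a=cv2.resize(s["pixels"][170:255,165:265],None,fx=4,fy=4);b=cv2.resize(t["pixels"][165:250,170:270],None,fx=4,fy=4)
cv2.imwrite('pics/g3.png',np.hstack([a,b])[:,:,::-1])
E
```

```text
0.0031896155523863483
```

View pics/g3.png

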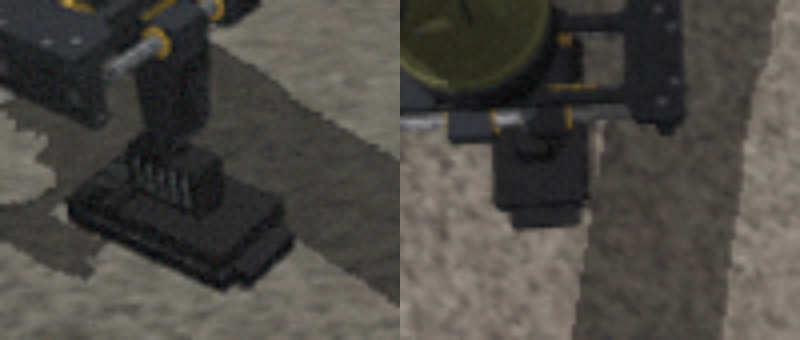

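```bash
python3 - <<'E'
from h import *;from plant import r;import pickle
s=pickle.load(open('s0.pkl','rb'))["scene"]
print(r.tip_reach,r.get_state()["q"].round(3))
f=lambda *p:np.round(proj(s,p),1)
print("g1 tips exp",f(.586,-.0595+.052,.0357),f(.586,-.0595-.052,.0357))
print("g3 tip exp",f(.588,-.0525,.029),f(.588,-.0525,.047), "pack fin top c",f(.5888,-.0526,.056))
# triangulate observed fin top & pack points from initial pair
d=pickle.load(open('s0.pkl','rb'))
for n in d:
  im=d[n]["pixels"]; m=(im.max(2)<45).astype(np.uint8)
  b=(180,165,245,250)if n=="scene" else(180,160,230,230)
  q=np.zeros_like(m);q[b[1]:b[3],b[0]:b[2]]=m[b[1]:b[3],b[0]:b[2]]
  c=max(cv2.findContours(q,0,1)[0],key=cv2.contourArea)[:,0]
  print(n,"L",c[c[:,0].argmin()],"R",c[c[:,0].argmax()],"T",c[c[:,1].argmin()],"B",c[c[:,1].argmax()])
a=np.radians(2.7)
for n in d:
  for nm,x,y,z in(("ledge+y bot",58,28,0),("ledge -y",58,-28,18),("fin+x-y",25,-11,56),("fin+x+y",25,11,56),("fin-x-y",-25,-11,56),("tongue-y",-62,-20,14),("tongue+y bot",-62,20,4),("blk-+",-50,28,26)):
    p=np.array([588.8+x*np.cos(a)-y*np.sin(a),-52.6+x*np.sin(a)+y*np.cos(a),z])/1000
    print(n,nm,np.round(proj(d[n],p),1))
E
```

```text
0.017 [ 0.037  0.885 -0.045  1.797  0.078  0.461 -1.585]
g1 tips exp [195.9 225.1] [229.3 200.7]
g3 tip exp [210.7 216.2] [210.  209.4] pack fin top c [209.4 205.8]
scene L [182 219] R [237 232] T [202 202] B [220 242]
top L [193 175] R [217 214] T [203 174] B [198 221]
scene ledge+y bot [183.  223.9]
scene ledge -y [199.4 204.6]
scene fin+x-y [203.8 199.3]
scene fin+x+y [196.8 204.5]
scene fin-x-y [222.  207.1]
scene tongue-y [239.8 226.8]
scene tongue+y bot [228.3 241.2]
scene blk-+ [220.5 233. ]
top ledge+y bot [194.7 176.3]
top ledge -y [215.8 173.2]
top fin+x-y [207.2 182.3]
top fin+x+y [197.9 182.8]
top fin-x-y [207.6 202.9]
top tongue-y [214.  221.1]
top tongue+y bot [198.2 222.6]
top blk-+ [193.3 216.4]
```

The fingertips look about 25 mm higher in the picture than their stated position: they appear at (180,145) in the crop, level with the fin top. I'll feel downwards with the fingers shut to find the true offset.

Call:
step_arm:
  steps:
    - [0,0,0.1,0,0,0,1]
    - [0,0,0.1,0,0,0,1]
    - [0,0,0.1,0,0,0,1]
    - [0,0,0,0,0,0,1]

```text
clock: 7.92
tool_pos: [0.5878, -0.0525, 0.0433]
eef_rot: [1.0, 0.024, -0.0, 0.0]
contact_force: [-0.1, -0.1, -0.7]
opening: 0.008
finger_force: 0.0
```

Call:
step_arm:
  steps:
    - [0,0,0.2,0,0,0,1]
    - [0,0,0.2,0,0,0,1]
    - [0,0,0,0,0,0,1]

```text
clock: 8.3
tool_pos: [0.5878, -0.0524, 0.0392]
eef_rot: [1.0, 0.024, -0.0, 0.0]
contact_force: [0.2, -0.1, 0.4]
opening: 0.003
finger_force: 0.0
```

```bash
python3 - <<'E'
from h import *;from plant import r
s=r.snapshot("scene");t=r.snapshot("top");print(r.get_state()["contact_force"])
a=cv2.resize(s["pixels"][180:240,175:245],None,fx=9,fy=9,interpolation=cv2.INTER_CUBIC)
cv2.imwrite('pics/g4.png',np.clip(a.astype(int)*2,0,255).astype(np.uint8)[:,:,::-1])
E
```

```text
[-0.70424824  0.10119643  0.11353461]
```

View pics/g4.png

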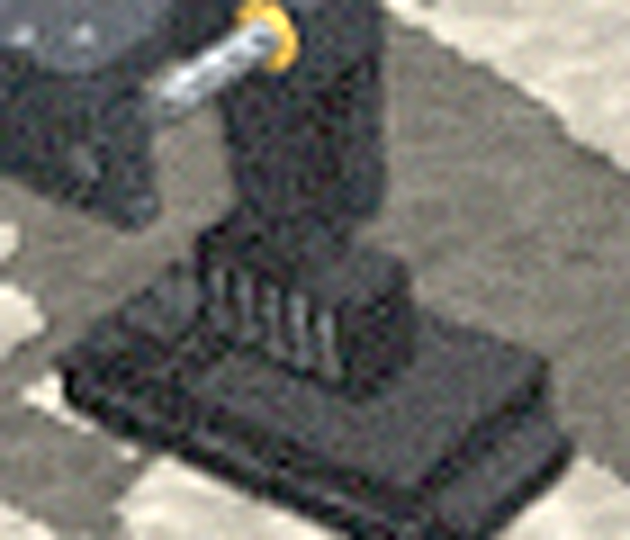

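The finger is directly over the fin, with its tip around (300,240) and not yet touching. I'll keep feeling down.

Call:
step_arm:
  steps:
    - [0,0,0.1,0,0,0,1]
    - [0,0,0.1,0,0,0,1]
    - [0,0,0,0,0,0,1]

```text
clock: 8.78
tool_pos: [0.5879, -0.0525, 0.0373]
eef_rot: [1.0, 0.024, -0.0, 0.0]
contact_force: [-0.5, -0.6, 0.3]
opening: 0.004
finger_force: 0.0
```

Call:
step_arm:
  steps:
    - [0,0,0.1,0,0,0,1]
    - [0,0,0.1,0,0,0,1]
    - [0,0,0,0,0,0,1]

```text
clock: 9.15
tool_pos: [0.5879, -0.0525, 0.0353]
eef_rot: [1.0, 0.024, -0.0, 0.0]
contact_force: [-0.7, 0.0, -0.8]
opening: 0.003
finger_force: 0.0
```

Call:
step_arm:
  steps:
    - [0,0,0.1,0,0,0,1]
    - [0,0,0.1,0,0,0,1]
    - [0,0,0.1,0,0,0,1]

```text
clock: 9.52
tool_pos: [0.588, -0.0525, 0.0351]
eef_rot: [1.0, 0.024, 0.0, 0.0]
contact_force: [-6.6, 0.4, 29.2]
opening: 0.006
finger_force: 14.5
```

Call:
step_arm:
  steps:
    - [0,0,0.1,0,0,0,1]
    - [0,0,0.1,0,0,0,1]

```text
clock: 9.78
tool_pos: [0.5881, -0.0525, 0.035]
eef_rot: [1.0, 0.024, 0.001, 0.0]
contact_force: [-10.1, 2.7, 44.3]
opening: 0.008
finger_force: 22.4
```

```bash
python3 - <<'E'
from h import *;from plant import r
st=r.get_state();print(st["tool_pos"],st["contact_force"],st["joint_torque"].round(1))
s=r.snapshot("scene");t=r.snapshot("top")
a=cv2.resize(s["pixels"][180:240,180:240],None,fx=6,fy=6,interpolation=cv2.INTER_CUBIC)
b=cv2.resize(t["pixels"][165:225,170:230],None,fx=6,fy=6,interpolation=cv2.INTER_CUBIC)
cv2.imwrite('pics/g5.png',np.clip(np.hstack([a,b]).astype(int)*2,0,255).astype(np.uint8)[:,:,::-1])
E
```

```text
[ 0.58806152 -0.05251933  0.03502956] [-10.14234596   2.68103778  44.32372651] [  0.3 -31.5   1.   -8.7   0.3  -3.4  -0. ]
```

View pics/g5.png

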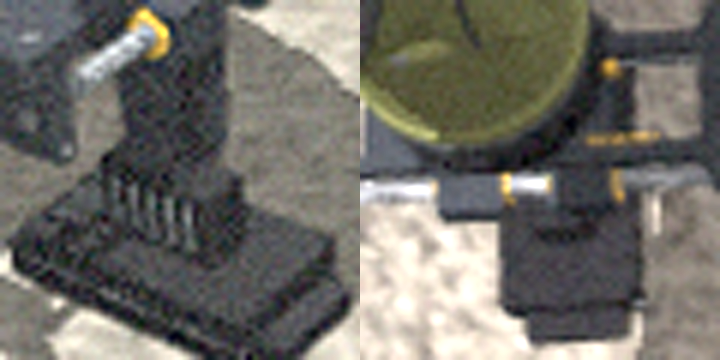

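The left panel shows the shut fingers resting on the fin top, and the right panel shows the gripper square over the pack. Contact came at reported z of about 35 mm with the fin top at 56 mm, so the true fingertip is about 38 mm higher than reported. I'll back off, open and go down to reported z of about 12 mm.

Call:
step_arm:
  steps:
    - [0,0,-1.4,0,0,0,-1]
    - [0,0,0,0,0,0,-1]
    - [0,0,0,0,0,0,-1]
    - [0,0,0,0,0,0,-1]
    - [0,0,0,0,0,0,-1]
    - [0,0,0,0,0,0,-1]
    - [0,0,0,0,0,0,-1]

```text
clock: 10.75
tool_pos: [0.5879, -0.0525, 0.0443]
eef_rot: [1.0, 0.024, -0.0, 0.0]
contact_force: [-0.7, 0.0, 0.1]
opening: 0.774
finger_force: 0.0
```

Call:
step_arm:
  steps:
    - [0,0,1,0,0,0,-0.6]
    - [0,0,0.6,0,0,0,-0.6]
    - [0,0,0.5,0,0,0,-0.6]
    - [0,0,0.3,0,0,0,-0.6]
    - [0,0,0,0,0,0,-0.3]

```text
clock: 11.38
tool_pos: [0.5878, -0.0525, 0.0202]
eef_rot: [1.0, 0.024, -0.0, 0.0]
contact_force: [0.3, 0.0, -0.7]
opening: 0.71
finger_force: 0.0
```

Call:
step_arm:
  steps:
    - [0,0,0.5,0,0,0,0]
    - [0,0,0.3,0,0,0,0.3]
    - [0,0,0,0,0,0,1]
    - [0,0,0,0,0,0,1]
    - [0,0,0,0,0,0,1]
    - [0,0,0,0,0,0,1]
    - [0,0,0,0,0,0,1]
    - [0,0,0,0,0,0,1]

```text
clock: 12.38
tool_pos: [0.5879, -0.0524, 0.0124]
eef_rot: [1.0, 0.024, 0.0, -0.0]
contact_force: [0.3, 1.1, -1.5]
opening: 0.245
finger_force: 44.9
```

Gripped: the opening of 21.6 mm matches the 22 mm fin. Next: lift, carry, turn and tilt by 22°.

Call:
step_arm:
  steps:
    - [0,0,-2,0,0,0,1]
    - [0,0,-4,0,0,0,1]
    - [0,0,-4,0,0,0,1]
    - [0,0,-3,0,0,10.3,1]
    - [0.46,5.16,0,0,0,0,1]
    - [0.46,5.16,0,0,0,0,1]
    - [0.46,5.16,0,0,0,0,1]
    - [0.46,5.16,0,0,0,0,1]

```text
clock: 13.38
tool_pos: [0.5781, -0.2616, 0.1436]
eef_rot: [0.998, -0.066, 0.0, 0.0]
contact_force: [0.7, -0.1, -3.3]
opening: 0.245
finger_force: 44.9
```

Call:
step_arm:
  steps:
    - [0.46,5.16,0,0,0,0,1]
    - [0.46,5.16,0,0,0,0,1]
    - [0,0,0,0,7.5,0,1]
    - [0,0,0,0,7.5,0,1]
    - [0,0,0,0,7,0,1]
    - [0,0,0,0,0,0,1]
    - [0,0,0,0,0,0,1]

```text
clock: 14.25
tool_pos: [0.5755, -0.3636, 0.1435]
eef_rot: [0.979, -0.065, 0.19, 0.013]
contact_force: [0.5, -0.2, -2.8]
opening: 0.245
finger_force: 44.9
```

```bash
python3 - <<'E'
from h import *;from plant import r;import pickle
a=np.radians(-7.57)
need(r,[.5744,-.3627,.142],-7.57,22)
d={n:r.snapshot(n) for n in("scene","top")};pickle.dump(d,open('s1.pkl','wb'))
st=r.get_state();p0=st["tool_pos"];R=Ro.from_quat(st["eef_rot"])
d0=pickle.load(open('s0.pkl','rb'))
# hypotheses: A world-z bias 38mm: pack origin relative to TCP in tool z =+12.4mm, then world z +? ; B tool-length
for nm,off,wz in(("A world",.0124,0.),("A' +38 world: true tcp z=+38",.0504,.038),("B tool",.0124,0)):
    for n in d:
        M=Ro.from_euler('z',-7.57,degrees=True)*Ro.from_euler('y',-22,degrees=True)
        o=p0+np.array([0,0,wz])+M.apply([.0009,0,-off])
        print(nm,n,[np.round(proj(d[n],o+M.apply(np.array(v)/1000)),1).tolist() for v in((-62,20,9),(-62,-20,9),(-50,28,0),(58,28,18))])
for n in d:
    df=(np.abs(d[n]["pixels"].astype(int)-d0[n]["pixels"]).max(2)>35)
    dark=(d[n]["pixels"].max(2)<60)&df
    m=dark.astype(np.uint8); c=max(cv2.findContours(m,0,1)[0],key=cv2.contourArea)[:,0]
    print(n,"L",c[c[:,0].argmin()],"R",c[c[:,0].argmax()],"T",c[c[:,1].argmin()],"B",c[c[:,1].argmax()])
E
```

```text
t 14.25 pos [ 575.5 -363.6  143.5] F [ 0.5 -0.2 -2.8] open 0.245 ff 44.9
turn(deg) [ 0.05 -0.01  0.01] shift cm now-axes [-0.16 -0.07  0.09] in target axes [-0.16 -0.07  0.09]
A world scene [[307.6, 137.9], [317.6, 132.7], [300.7, 138.6], [272.6, 106.5]]
A world top [[329.2, 214.6], [347.8, 216.9], [325.7, 207.9], [334.6, 158.8]]
A' +38 world: true tcp z=+38 scene [[303.0, 135.1], [313.1, 130.0], [296.2, 135.8], [268.4, 104.0]]
A' +38 world: true tcp z=+38 top [[330.0, 207.9], [348.6, 210.2], [326.5, 201.3], [335.4, 151.9]]
B tool scene [[307.6, 137.9], [317.6, 132.7], [300.7, 138.6], [272.6, 106.5]]
B tool top [[329.2, 214.6], [347.8, 216.9], [325.7, 207.9], [334.6, 158.8]]
scene L [272 111] R [370   1] T [329   0] B [307 138]
top L [329 182] R [459 275] T [334 159] B [443 277]
```

The scene and top pixels both agree with the pack origin lying 12.4 mm along the tool z axis from the TCP: predicted (307.6,137.9) against (307,138) seen, and (334.6,158.8) against (334,159). I'll now approach in front of the lip.

Call:
step_arm:
  steps:
    - [-1.92,-0.07,-0.78,0,0,0,1]
    - [-1,0,2.47,0,0,0,1]
    - [-1,0,2.47,0,0,0,1]
    - [-1,0,2.47,0,0,0,1]
    - [-0.3,0,0.74,0,0,0,1]
    - [-0.3,0,0.74,0,0,0,1]
    - [0,0,0,0,0,0,1]

```text
clock: 15.22
tool_pos: [0.5598, -0.3649, 0.0523]
eef_rot: [0.981, -0.063, 0.184, 0.008]
contact_force: [-0.1, -0.1, -3.5]
opening: 0.246
finger_force: 44.9
```

```bash
cat >> h.py <<'E'
def tray(r,off=(.9,0,-12.4)):
    s=r.get_state();M=Ro.from_quat(s["eef_rot"])*Ro.from_euler('x',180,degrees=True)
    Y=Ro.from_euler('z',-7.57,degrees=True).inv()
    o=Y.apply(s["tool_pos"]*1000+M.apply(off)-[544.7,-358.8,0]);e=(Y*M).as_euler('zyx',degrees=True)
    print("t",round(s["clock"],2),"pack in tray",o.round(1),"yaw,tilt,roll",(e*[1,-1,1]).round(2),"F tray",Y.apply(s["contact_force"]).round(1),"ff",round(float(s["finger_force"]),1))
E
python3 -c "
from h import *;from plant import r
tray(r)"
```

```text
t 15.22 pack in tray [21.1 -3.9 41.1] yaw,tilt,roll [ 0.29 21.17  0.53] F tray [-0.1 -0.1 -3.5] ff 44.9
```

Call:
step_arm:
  steps:
    - [-0.4,-0.4,0.2,-0.5,0.8,0.2,1]
    - [-0.2,0,0.3,0,0,0,1]
    - [-0.2,0,0.25,0,0,0,1]
    - [0,0,0,0,0,0,1]

```text
clock: 15.72
tool_pos: [0.5565, -0.3643, 0.0458]
eef_rot: [0.981, -0.064, 0.184, 0.009]
contact_force: [0.3, -0.0, -3.1]
opening: 0.244
finger_force: 44.9
```

```bash
python3 -c "
from h import *;from plant import r
tray(r);s=r.get_state();print(s['q'].round(2))"
```

```text
t 15.72 pack in tray [17.7 -3.9 34.5] yaw,tilt,roll [ 0.12 21.22  0.34] F tray [ 0.3  0.  -3.1] ff 44.9
[ 0.76  0.91 -0.28  1.9   1.15  0.04 -2.22]
```

Joint 6 has hit its 0.04 limit at this tilt. I'll reduce the tilt to about 19°, which still clears the catch, and correct the y offset.

Call:
step_arm:
  steps:
    - [0,0,0,-0.3,-2.2,0.1,1]
    - [0,-0.4,0,0,0,0,1]
    - [0,0,0,0,0,0,1]

```text
clock: 16.1
tool_pos: [0.5565, -0.3594, 0.0456]
eef_rot: [0.984, -0.066, 0.165, 0.01]
contact_force: [-0.3, -0.3, -3.5]
opening: 0.249
finger_force: 44.9
```

```bash
python3 -c "
from h import *;from plant import r
tray(r);s=r.get_state();print(s['q'].round(3))"
```

```text
t 16.1 pack in tray [16.7  1.  34.2] yaw,tilt,roll [-0.09 19.02  0.12] F tray [-0.3 -0.3 -3.5] ff 44.9
[ 0.817  0.926 -0.411  1.875  1.15   0.189 -2.211]
```

Call:
step_arm:
  steps:
    - [-0.22,0.08,0.3,0,0,0,1]
    - [-0.22,0,0.31,0,0,0,1]
    - [0,0,0,0,0,0,1]

```text
clock: 16.48
tool_pos: [0.5535, -0.3604, 0.0377]
eef_rot: [0.984, -0.066, 0.164, 0.01]
contact_force: [0.6, 0.9, -3.9]
opening: 0.247
finger_force: 44.9
```

```bash
python3 -c "
from h import *;from plant import r
tray(r);s=r.get_state();print(s['q'].round(3))"
```

```text
t 16.48 pack in tray [13.8 -0.4 26.2] yaw,tilt,roll [-0.12 18.92  0.08] F tray [ 0.4  1.  -3.9] ff 44.9
[ 0.8    0.933 -0.373  1.882  1.176  0.157 -2.24 ]
```

Call:
step_arm:
  steps:
    - [-0.236,0,-0.081,0,0,0,1]
    - [-0.236,0,-0.081,0,0,0,1]
    - [-0.236,0,-0.081,0,0,0,1]
    - [-0.142,0,-0.049,0,0,0,1]
    - [0,0,0,0,0,0,1]

```text
clock: 17.1
tool_pos: [0.545, -0.3593, 0.0383]
eef_rot: [0.984, -0.066, 0.165, 0.01]
contact_force: [-0.2, -0.6, -2.9]
opening: 0.254
finger_force: 44.9
```

Call:
step_arm:
  steps:
    - [-0.095,0,-0.033,0,0,0,1]
    - [0,0,0,0,0,0,1]

```text
clock: 17.35
tool_pos: [0.5441, -0.3592, 0.0382]
eef_rot: [0.984, -0.066, 0.165, 0.01]
contact_force: [0.5, -0.0, -3.0]
opening: 0.242
finger_force: 44.9
```

```bash
python3 -c "
from h import *;from plant import r
tray(r);s=r.get_state();print(s['q'].round(3))"
```

```text
t 17.35 pack in tray [ 4.3 -0.4 26.8] yaw,tilt,roll [-0.14 18.99  0.09] F tray [ 0.5  0.  -3. ] ff 44.9
[ 0.784  0.921 -0.329  1.909  1.213  0.113 -2.282]
```

Call:
step_arm:
  steps:
    - [-0.095,0,-0.03,0,0,0,1]
    - [-0.095,0,-0.03,0,0,0,1]
    - [0,0,0,0,0,0,1]

```text
clock: 17.73
tool_pos: [0.542, -0.3589, 0.0381]
eef_rot: [0.984, -0.066, 0.165, 0.01]
contact_force: [-0.5, -0.3, -3.8]
opening: 0.245
finger_force: 44.9
```

Call:
step_arm:
  steps:
    - [-0.095,0,-0.03,0,0,0,1]
    - [0,0,0,0,0,0,1]

```text
clock: 17.98
tool_pos: [0.5411, -0.3588, 0.0381]
eef_rot: [0.984, -0.066, 0.165, 0.01]
contact_force: [-0.9, -0.5, -3.5]
opening: 0.243
finger_force: 44.9
```

Call:
step_arm:
  steps:
    - [-0.095,0,-0.03,0,0,0,1]
    - [0,0,0,0,0,0,1]

```text
clock: 18.23
tool_pos: [0.5401, -0.3586, 0.0381]
eef_rot: [0.984, -0.066, 0.165, 0.01]
contact_force: [-0.3, -0.4, -3.5]
opening: 0.248
finger_force: 44.9
```

Call:
step_arm:
  steps:
    - [-0.095,0,-0.03,0,0,0,1]
    - [0,0,0,0,0,0,1]

```text
clock: 18.48
tool_pos: [0.5391, -0.3585, 0.0381]
eef_rot: [0.984, -0.066, 0.165, 0.01]
contact_force: [-0.0, 0.4, -3.7]
opening: 0.248
finger_force: 44.9
```

Call:
step_arm:
  steps:
    - [-0.095,0,-0.03,0,0,0,1]
    - [0,0,0,0,0,0,1]

```text
clock: 18.73
tool_pos: [0.5381, -0.3584, 0.0381]
eef_rot: [0.984, -0.066, 0.165, 0.01]
contact_force: [-0.7, -0.0, -4.0]
opening: 0.242
finger_force: 44.9
```

```bash
python3 -c "
from h import *;from plant import r
tray(r);s=r.get_state();print(s['q'].round(3))"
```

```text
t 18.73 pack in tray [-1.7 -0.5 26.6] yaw,tilt,roll [-0.14 18.98  0.08] F tray [-0.7 -0.1 -4. ] ff 44.9
[ 0.772  0.915 -0.299  1.925  1.256  0.085 -2.327]
```

Call:
step_arm:
  steps:
    - [-0.095,0,-0.03,0,0,0,1]
    - [0,0,0,0,0,0,1]

```text
clock: 18.98
tool_pos: [0.5375, -0.3583, 0.0382]
eef_rot: [0.984, -0.066, 0.165, 0.01]
contact_force: [1.5, -0.1, -3.8]
opening: 0.244
finger_force: 44.9
```

Call:
step_arm:
  steps:
    - [-0.095,0,-0.03,0,0,0,1]
    - [0,0,0,0,0,0,1]

```text
clock: 19.23
tool_pos: [0.5373, -0.3581, 0.0385]
eef_rot: [0.984, -0.066, 0.166, 0.01]
contact_force: [3.3, -0.5, -3.4]
opening: 0.244
finger_force: 44.9
```

Call:
step_arm:
  steps:
    - [-0.095,0,-0.03,0,0,0,1]
    - [0,0,0,0,0,0,1]

```text
clock: 19.48
tool_pos: [0.537, -0.358, 0.0387]
eef_rot: [0.984, -0.066, 0.166, 0.01]
contact_force: [4.3, -1.2, -4.0]
opening: 0.24
finger_force: 44.9
```

Gentle contact: about 4.5 N came on at my tray x of about -2.3, so the true tray shift is about 11.2 mm, which agrees with the cheek and tab readings. I'll back off slightly and plan the swing.

Call:
step_arm:
  steps:
    - [0.24,0,0.05,0,0,0,1]
    - [0,0,0,0,0,0,1]
  force: 60

```text
clock: 19.73
tool_pos: [0.5373, -0.3583, 0.0382]
eef_rot: [0.984, -0.067, 0.164, 0.01]
contact_force: [1.5, 0.5, -3.1]
opening: 0.24
finger_force: 59.9
```

```bash
cat > sw.py <<'E'
from h import *;from plant import r
import sys
tray(r)
s=r.get_state();Y=Ro.from_euler('z',-7.57,degrees=True)
p=np.array(s["tool_pos"]);R=Ro.from_quat(s["eef_rot"])
for th in map(float,sys.argv[3:]):
    sn=np.sin(np.radians(th));Mt=Ro.from_euler('y',-th,degrees=True)
    low=max(50*sn,62*sn-4*np.cos(np.radians(th)))
    O=np.array([float(sys.argv[1]),-0.3,8+low+float(sys.argv[2])])
    q=(Y.apply(O+Mt.apply([-.9,0,12.4]))+[544.7,-358.8,0])/1000
    T=Y*Mt*Ro.from_euler('x',180,degrees=True)
    print(th,np.round(R.inv().apply(q-p)*100,2).tolist(),np.round((R.inv()*T).as_rotvec(degrees=True),1).tolist());p,R=q,T
E
python3 sw.py -1.7 0.8 16 13 10 8
```

```text
t 19.73 pack in tray [-2.5 -0.4 26.8] yaw,tilt,roll [-0.16 18.96  0.09] F tray [ 1.4  0.7 -3.1] ff 59.9
16.0 [0.0, -0.02, 0.42] [-0.1, -3.0, -0.2]
13.0 [-0.0, -0.0, 0.24] [0.0, -3.0, 0.0]
10.0 [0.01, 0.0, 0.25] [0.0, -3.0, -0.0]
8.0 [0.01, -0.0, 0.17] [0.0, -2.0, -0.0]
```

Call:
step_arm:
  steps:
    - [0,0,0.2,0,-1,0,1]
    - [0,0,0.22,0,-2,-0.1,1]
    - [0,0,0.24,0,-3,0,1]
    - [0,0,0,0,0,0,1]

```text
clock: 20.23
tool_pos: [0.5387, -0.3586, 0.0314]
eef_rot: [0.991, -0.067, 0.112, 0.006]
contact_force: [1.1, 0.5, -2.3]
opening: 0.243
finger_force: 59.9
```

```bash
python3 sw.py -1.7 0.8 10 8
```

```text
t 20.23 pack in tray [-2.3 -0.6 19.5] yaw,tilt,roll [-0.12 12.91  0.12] F tray [ 1.   0.6 -2.3] ff 59.9
10.0 [0.08, -0.03, 0.2] [-0.1, -2.9, -0.1]
8.0 [0.01, -0.0, 0.17] [0.0, -2.0, -0.0]
```

Call:
step_arm:
  steps:
    - [0.08,-0.02,0.2,0,-2.9,0,1]
    - [0.01,0,0.17,0,-2,0,1]
    - [0,0,0,0,0,0,1]

```text
clock: 20.6
tool_pos: [0.5397, -0.3589, 0.0276]
eef_rot: [0.995, -0.067, 0.069, 0.004]
contact_force: [-0.3, -1.3, -4.4]
opening: 0.244
finger_force: 59.9
```

```bash
python3 sw.py -1.7 0.6 6 4 2 0
```

```text
t 20.6 pack in tray [-2.3 -0.7 15.5] yaw,tilt,roll [-0.07  7.97  0.03] F tray [-0.2 -1.3 -4.4] ff 59.9
6.0 [0.08, -0.04, 0.17] [-0.0, -2.0, -0.1]
4.0 [0.03, -0.0, 0.17] [0.0, -2.0, 0.0]
2.0 [0.03, 0.0, 0.17] [-0.0, -2.0, 0.0]
0.0 [0.04, -0.0, 0.17] [-0.0, -2.0, -0.0]
```

Call:
step_arm:
  steps:
    - [0.04,-0.02,0.17,0,-2,0,1]
    - [0.03,0,0.17,0,-2,0,1]
    - [0,0,0,0,0,0,1]

```text
clock: 20.98
tool_pos: [0.5402, -0.3588, 0.0241]
eef_rot: [0.997, -0.067, 0.034, 0.002]
contact_force: [-3.6, 0.4, -4.8]
opening: 0.24
finger_force: 59.9
```

```bash
python3 sw.py -1.9 0.3 2 0 -1
```

```text
t 20.98 pack in tray [-2.7 -0.6 11.8] yaw,tilt,roll [-0.06  3.9   0.02] F tray [-3.6 -0.1 -4.8] ff 59.9
2.0 [0.11, -0.03, 0.18] [-0.0, -1.9, -0.1]
0.0 [0.04, 0.0, 0.17] [-0.0, -2.0, -0.0]
-1.0 [0.02, 0.0, 0.09] [-0.0, -1.0, -0.0]
```

Catch pressure is showing as -3.6 N in x, so I'll continue the swing.

Call:
step_arm:
  steps:
    - [0.05,0,0.16,0,-1.9,0,1]
    - [0.03,0,0.12,0,-1,0,1]
    - [0,0,0,0,0,0,1]

```text
clock: 21.35
tool_pos: [0.5422, -0.3589, 0.022]
eef_rot: [0.998, -0.066, 0.01, 0.0]
contact_force: [-4.2, -0.1, -3.0]
opening: 0.242
finger_force: 59.9
```

```bash
python3 sw.py -1.9 0 0 -1
```

```text
t 21.35 pack in tray [-1.4 -0.4  9.6] yaw,tilt,roll [-0.05  1.09  0.05] F tray [-4.2 -0.7 -3. ] ff 59.9
0.0 [-0.03, -0.01, 0.16] [-0.1, -1.1, -0.1]
-1.0 [0.02, 0.0, 0.09] [-0.0, -1.0, -0.0]
```

Call:
step_arm:
  steps:
    - [-0.02,0,0.1,0,-1.1,0,1]
    - [0,0,0.1,0,0,0,1]
    - [0,0,0,0,0,0,1]

```text
clock: 21.72
tool_pos: [0.5431, -0.3586, 0.0206]
eef_rot: [0.998, -0.066, 0.001, -0.001]
contact_force: [-4.1, 0.8, -2.8]
opening: 0.248
finger_force: 59.9
```

```bash
python3 sw.py -1.9 0 0
```

```text
t 21.73 pack in tray [-0.7  0.   8.2] yaw,tilt,roll [-0.04  0.09  0.1 ] F tray [-4.1  0.2 -2.8] ff 59.9
0.0 [-0.12, 0.03, 0.02] [-0.1, -0.1, -0.0]
```

Call:
step_arm:
  steps:
    - [-0.1,0,0.1,0,-0.6,0,1]
    - [0,0,0.1,0,-0.6,0,1]
    - [0,0,0,0,0,0,1]

```text
clock: 22.1
tool_pos: [0.5426, -0.3584, 0.0205]
eef_rot: [0.998, -0.066, -0.009, -0.001]
contact_force: [-8.2, 2.2, 10.4]
opening: 0.248
finger_force: 60.0
```

```bash
python3 sw.py -1.9 0 0
```

```text
t 22.1 pack in tray [-1.4  0.1  8.1] yaw,tilt,roll [-0.03 -1.08  0.06] F tray [-8.4  1.1 10.4] ff 60.0
0.0 [-0.07, 0.04, 0.01] [-0.1, 1.1, -0.0]
```

Call:
step_arm:
  steps:
    - [-0.06,0,0.1,0,-0.5,0,1]
    - [0,0,0.05,0,0,0,1]
    - [0,0,0,0,0,0,1]

```text
clock: 22.48
tool_pos: [0.5423, -0.3584, 0.0203]
eef_rot: [0.998, -0.066, -0.013, -0.001]
contact_force: [-10.0, 2.2, 18.3]
opening: 0.244
finger_force: 60.0
```

```bash
cat > look.py <<'E'
from h import *;from plant import r
import pickle
d={n:r.snapshot(n) for n in("scene","top")};pickle.dump(d,open('s2.pkl','wb'));tray(r)
a=Ro.from_euler('z',-7.57,degrees=True)
d0=pickle.load(open('s0.pkl','rb'))
# grey catch mask in both: predicted nose/tab pixels
for n in d:
    f=lambda *v:tuple(np.round(proj(d[n],(a.apply(np.array(v,float)+[-2.3,0,0])+[544.7,-358.8,0])/1000),1))
    print(n,"nose",f(52.5,0,28),"tab69",f(69,0,42),"tab76",f(76,0,42),"ledge",f(54,0,26))
    u,v=map(int,np.round(f(66,0,40)))
    for nm,x in(("before",d0),("now",d)): print(nm);print(x[n]["pixels"][v-6:v+7,u-8:u+9].mean(2).astype(int))
E
python3 look.py
```

```text
t 22.57 pack in tray [-1.9  0.1  7.9] yaw,tilt,roll [-0.01 -1.53  0.03] F tray [-10.7   0.6  18. ] ff 60.0
scene nose (np.float64(288.3), np.float64(157.4)) tab69 (np.float64(283.8), np.float64(150.8)) tab76 (np.float64(281.9), np.float64(150.0)) ledge (np.float64(287.9), np.float64(157.8))
before
[[ 81  93  93  90  97  94  91  89  95  94  93  99  93  92  92  94  99]
 [ 92  88  91  90  88  86  86  92 108  97  93  96  95  93  95  99 102]
 [ 99  96  97  94  90  86  96 134 160 142 124  96  85  91  99  99 100]
 [ 95  93  94  96  91  92 112 149 157 194 199 166 142 118  97  98 100]
 [ 92  91  92  96  99 111 101 103  79 100 183 223 222 165  92  96  94]
 [ 92  94 102 113 121 135  95  39  17  82 115 115 151 134  82  89  90]
 [ 96  94 117 132  93  48  38  54  65 109 136 103 125 146  91  98  96]
 [ 84  67  73  67  45  31  69 100 119 108 119 127 122 115  95  96 102]
 [108  49  54  56  66 100 124 116 100  83  93  88  85 100 128 126 103]
 [187 151 127  82 120 122 115  97 101  96  96  92  87 108 166 191 147]
 [198 237 213  41  81 116 114  90  92  91  94  88  96 118 161 203 210]
 [100 125 118  42  3
[... 2392 characters left out ...]
 47  33  54  51  47  33  30  40  64  40  39  39  40  38  39]
 [145 111  37  40  50  53  44  27  27  45  59  35  35  33  39  45  39]
 [147 109  33  41  53  49  34  24  37  55  58  38  38  41  42  39  42]
 [142 110  29  39  53  49  28  26  38  65  52  37  39  35  42  46  48]
 [120  82  17  40  54  45  20  22  51  72  45  42  42  40  44  45  40]
 [ 53  28  28  47  45  32  16  19  43  72  47  39  41  41  44  43  47]
 [ 18  17  28  47  43  23  20  26  45  72  43  44  42  43  44  46  43]
 [ 20  13  29  50  49   1  17  30  47  70  48  41  42  47  45  47  47]
 [ 16  24  29  41  30  22  24  37  50  72  53  44  43  48  48  49  47]
 [ 22  19  26  45  24  18  29  20  49  74  58  42  41  44  49  44  47]]
```

The catch's dark slot pixels in the scene view are in the same place as in the rest picture, so the catch appears sprung forward over the ledge. I'll relax the load and see whether it holds against a slight lift.

Call:
step_arm:
  steps:
    - [0,0,-0.15,0,1.5,0,1]
    - [0,0,-0.15,0,0,0,1]
    - [0,0,0,0,0,0,1]

```text
clock: 22.95
tool_pos: [0.543, -0.3584, 0.0205]
eef_rot: [0.998, -0.066, 0.0, -0.001]
contact_force: [-0.6, -0.1, 1.5]
opening: 0.241
finger_force: 60.0
```

```bash
python3 sw.py -1.9 0 0
```

```text
t 22.95 pack in tray [-0.8  0.2  8.1] yaw,tilt,roll [-0.02  0.01  0.11] F tray [-0.5 -0.2  1.5] ff 60.0
0.0 [-0.11, 0.05, 0.01] [-0.1, -0.0, -0.0]
```

Call:
step_arm:
  steps:
    - [0,0,0,0,0,0,0.2]
    - [0,0,0,0,0,0,-0.2]
    - [0,0,0,0,0,0,-0.2]
    - [0,0,0,0,0,0,-0.2]
    - [0,0,0,0,0,0,-0.2]

```text
clock: 23.58
tool_pos: [0.5416, -0.3584, 0.0201]
eef_rot: [0.998, -0.066, -0.001, -0.001]
contact_force: [0.7, -0.3, 0.8]
opening: 0.602
finger_force: 0.0
```

Call:
step_arm:
  steps:
    - [0,0,-1,0,0,0,-0.2]
    - [0,0,-3,0,0,0,-0.2]
    - [0,0,-5,0,0,0,-0.2]
    - [0,0,-5,0,0,0,-0.2]
    - [-5,0,-4,0,0,0,-0.2]
    - [-5,0,0,0,0,0,-0.2]
    - [-5,0,0,0,0,0,-0.2]
    - [0,0,0,0,0,0,-0.2]

```text
clock: 24.58
tool_pos: [0.3897, -0.3393, 0.1998]
eef_rot: [0.998, -0.067, -0.003, -0.0]
contact_force: [-0.5, -1.0, -0.7]
opening: 0.598
finger_force: 0.0
```

```bash
cat > chk.py <<'E'
from h import *;from plant import r
import pickle
s=r.snapshot("scene");t=r.snapshot("top");tray(r);d0=pickle.load(open('s0.pkl','rb'))
a=Ro.from_euler('z',-7.57,degrees=True)
for n,x in(("scene",s),("top",t)):
    f=lambda *v:np.round(proj(x,(a.apply(np.array(v,float)+[-2.3,0,0])+[544.7,-358.8,0])/1000),1)
    print(n,"fin corners seated",f(-25,11,64),f(25,11,64),f(-25,-11,64),"blk rear",f(50,28,34),f(50,-28,34))
    u,v=map(int,np.round(f(66,0,40)))
    print(x["pixels"][v-6:v+9,u-8:u+9].mean(2).astype(int))
m=(t["pixels"].max(2)<48).astype(np.uint8);q=np.zeros_like(m);q[180:260,305:352]=m[180:260,305:352]
c=max(cv2.findContours(q,0,1)[0],key=cv2.contourArea)
w=np.array([ray(t,p[0],.034)[:2]*1000 for p in c],np.float32);print(cv2.minAreaRect(w),cv2.boundingRect(c))
E
python3 chk.py
```

```text
t 24.68 pack in tray [-150.    -0.5  187.9] yaw,tilt,roll [-0.06 -0.    0.05] F tray [ 0.5 -0.2 -0.9] ff 0.0
scene fin corners seated [309.7 156.6] [294.2 150.2] [315.  153.6] blk rear [282.2 159.4] [295.7 152.1]
[[ 87  91  93  99  97  94  92  93  98 106 100  92  95  92  97  96  98]
 [ 92  90  91  90  95  92  92  94  99  99  80  48  50  51  52  49  56]
 [100  99  97 102  95  88  90 107 114 104  69  58  49  55  58  53  62]
 [ 97  96  97  97  91  95 105 102  91 111 116  98  86  70  53  59  61]
 [ 95  96  96  98 100 114  94  51  50  65 119 131 131 101  57  59  55]
 [ 91  99 105 119 126 140 106  42  20  68 102 104 112  98  51  58  53]
 [ 97  97 113 133 102  47  39  56  61  75  83  80  90  89  56  67  59]
 [ 88  81  77  71  46  40  71 106 125 104  76  74  73  79  57  60  57]
 [106  55  52  56  68  98 125 122 104  84 104  91  58  56  63  65  41]
 [191 152 133  81 122 129 117  97 102  95 100 101  83  64  53  46  49]
 [204 244 219  35  81 121 117  97  95  98  97  90  67  75  46  62  41]
 [100 127 128  28  46  56  78 101  94  83  68  71  53  70  45  51  38]
 [113 140 135  66  70  53  66  84  
[... 766 characters left out ...]
78  87 110]
 [230 123 125 127 126 128 127 127 127 128 119  77  75  77  78  86 107]
 [202 110 143 140 109 114 109 123 124 130 119  73  72  77  78  87  95]
 [ 99  77 115 107  91  98 121 107 117 120 101  81  73  77  83  94  97]
 [ 45  67 100 100 100 101 105 101 102 101  91  59  56  75 123 132 128]
 [ 37  81 128  98  98  99  97 101  98  98  93  55  52  54  67  72  79]
 [ 36  47  64  51  47  50  48  57  58  62  78  51  52  42  21  30  30]
 [ 34  45  70  53  53  50  32  40  36  29  36  30  27  24  18  17  13]
 [ 32  35  38  44  54  63  74  76  46  44  43  37  33  29  14  20  16]]
((543.639404296875, -357.3309020996094), (56.05290603637695, 108.52762603759766), 82.54988098144531) (318, 190, 27, 47)
```

Both views show the catch exactly where it was at rest, with the pack level and square beneath it and the arm clear. I'll hand it in.

```bash
python3 -c "
from plant import r
print(r.finish_job())"
```

```text
the job is handed in; nothing more can be done
None
```

The pack is flat in the cradle with its tongue under the lip. In both camera views the spring catch sits forward over the ledge. The gripper is open and clear, and I handed the job in at about 25 s; one early touch pressed 44 N on the pack's fin with the shut fingertips while I was finding their true height.

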